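Lay out the ink knives at the press in printing order

TASK

The four ink knives lie in the dark ink caddy, each in front of the pot of its colour, in today's printing order. Move them to the white press-side rest, in the same order from left to right, one to a berth, each lying across both rails with its handle towards you, as it lies in the caddy. They have a heavy hammer end, so take each at its balance point to keep it level all the way, and leave the ink pots where they stand.

Things in the scene. Friction and masses are not known exactly. Their poses are not given: they have to be found in the camera images.
- ink_caddy: Rack the knives start in, fixed: black base plate 310 x 310 x 8 mm, x -75 to +235 mm; two grey comb rails, 12 mm thick, at x -42 mm (seat 45 mm above table) and +88 mm (seat 53.5). Teeth rise 16 mm above the seats and leave 46 mm gaps: 4 berths at y +108, +36, -36, -108 mm. Pot shelf behind. Origin on the table; x away from robot, y left, turned up to 0.15 rad. On robot's left or right.
- press_rest: Where the knives go, fixed, on the caddy's other side: white plate, aluminium comb rails; sizes, origin, axes and berths as for the caddy. A knife lying well in a berth has its origin at x 0, y +108, +36, -36 or -108 mm, z 45 mm, and its x along the rest's x. Empty at first, but on its rear shelf (x 145 to 235 mm) stand a tape roll, a wash bottle (135 mm tall) and a loupe.
- knife_yellow: Ink knife, yellow handle, 215 mm long, 140 to 260 g. Handle x -47 to +48 mm, 24 mm wide (y), 20 thick (z 0 to 20); steel hammer end 28 wide, x -65 to -47; bolster to x +60; blade 30 wide, z 8.5 to 11.5, tip at x +150. Origin: balance point, on the handle's underside; x to the tip, z up. Starts level in the caddy, origin 45 mm above table, before the yellow pot; next handle 72 mm away.
- knife_red: Ink knife, red handle, 215 mm long, 140 to 260 g. Handle x -47 to +48 mm, 24 mm wide (y), 20 thick (z 0 to 20); steel hammer end 28 wide, x -65 to -47; bolster to x +60; blade 30 wide, z 8.5 to 11.5, tip at x +150. Origin: balance point, on the handle's underside; x to the tip, z up. Starts level in the caddy, origin 45 mm above table, before the red pot; next handle 72 mm away.
- knife_blue: Ink knife, blue handle, 215 mm long, 140 to 260 g. Handle x -47 to +48 mm, 24 mm wide (y), 20 thick (z 0 to 20); steel hammer end 28 wide, x -65 to -47; bolster to x +60; blade 30 wide, z 8.5 to 11.5, tip at x +150. Origin: balance point, on the handle's underside; x to the tip, z up. Starts level in the caddy, origin 45 mm above table, before the blue pot; next handle 72 mm away.
- knife_green: Ink knife, green handle, 215 mm long, 140 to 260 g. Handle x -47 to +48 mm, 24 mm wide (y), 20 thick (z 0 to 20); steel hammer end 28 wide, x -65 to -47; bolster to x +60; blade 30 wide, z 8.5 to 11.5, tip at x +150. Origin: balance point, on the handle's underside; x to the tip, z up. Starts level in the caddy, origin 45 mm above table, before the green pot; next handle 72 mm away.
- pot_yellow: Closed ink pot with yellow lid, white body with a yellow band, 60 mm diameter, 63 mm tall, 300 g, loose. Origin: centre of its underside. It stands on the caddy's rear shelf, 190 mm beyond the yellow knife's balance point, in line with that knife.
- pot_red: Closed ink pot with red lid, white body with a red band, 60 mm diameter, 63 mm tall, 300 g, loose. Origin: centre of its underside. It stands on the caddy's rear shelf, 190 mm beyond the red knife's balance point, in line with that knife.
- pot_blue: Closed ink pot with blue lid, white body with a blue band, 60 mm diameter, 63 mm tall, 300 g, loose. Origin: centre of its underside. It stands on the caddy's rear shelf, 190 mm beyond the blue knife's balance point, in line with that knife.
- pot_green: Closed ink pot with green lid, white body with a green band, 60 mm diameter, 63 mm tall, 300 g, loose. Origin: centre of its underside. It stands on the caddy's rear shelf, 190 mm beyond the green knife's balance point, in line with that knife.

How it is judged (in metres and radians):
At the end, for the whole second after the job is handed in: The knives lie at rest, released, in the rest in the left-to-right order of the pots of their colours, each in its own berth: balance point within 13 mm of the berth centre across, 20 mm along and 6 mm in height, level within 0.12 rad and lined up with the rest within 0.16 rad (((y of pot_yellow in the frame of ink_caddy between 0.078 and 0.138 m and y of knife_yellow in the frame of press_rest between 0.095 and 0.121 m) or (y of pot_yellow in the frame of ink_caddy between 0.006 and 0.066 m and y of knife_yellow in the frame of press_rest between 0.023 and 0.049 m) or (y of pot_yellow in the frame of ink_caddy between -0.066 and -0.006 m and y of knife_yellow in the frame of press_rest between -0.049 and -0.023 m) or (y of pot_yellow in the frame of ink_caddy between -0.138 and -0.078 m and y of knife_yellow in the frame of press_rest between -0.121 and -0.095 m)) and x of knife_yellow in the frame of press_rest between -0.02 and 0.02 m and z of knife_yellow in the frame of press_rest between 0.039 and 0.051 m and angle between the x axis of each of knife_yellow, knife_red, knife_blue, knife_green and the x axis of press_rest, either way round below 0.16 rad and angle between each of knife_yellow, knife_red, knife_blue, knife_green's own z axis and vertical below 0.12 rad and linear speed of each of knife_yellow, knife_red, knife_blue, knife_green below 0.02 m/s and contact force between each of knife_yellow, knife_red, knife_blue, knife_green and the fingers below 0.05 N and ((y of pot_red in the frame of ink_caddy between 0.078 and 0.138 m and y of knife_red in the frame of press_rest between 0.095 and 0.121 m) or (y of pot_red in the frame of ink_caddy between 0.006 and 0.066 m and y of knife_red in the frame of press_rest between 0.023 and 0.049 m) or (y of pot_red in the frame of ink_caddy between -0.066 and -0.006 m and y of knife_red in the frame of press_rest between -0.049 and -0.023 m) or (y of pot_red in the frame of ink_caddy between -0.138 and -0.078 m and y of knife_red in the frame of press_rest between -0.121 and -0.095 m)) and x of knife_red in the frame of press_rest between -0.02 and 0.02 m and z of knife_red in the frame of press_rest between 0.039 and 0.051 m and ((y of pot_blue in the frame of ink_caddy between 0.078 and 0.138 m and y of knife_blue in the frame of press_rest between 0.095 and 0.121 m) or (y of pot_blue in the frame of ink_caddy between 0.006 and 0.066 m and y of knife_blue in the frame of press_rest between 0.023 and 0.049 m) or (y of pot_blue in the frame of ink_caddy between -0.066 and -0.006 m and y of knife_blue in the frame of press_rest between -0.049 and -0.023 m) or (y of pot_blue in the frame of ink_caddy between -0.138 and -0.078 m and y of knife_blue in the frame of press_rest between -0.121 and -0.095 m)) and x of knife_blue in the frame of press_rest between -0.02 and 0.02 m and z of knife_blue in the frame of press_rest between 0.039 and 0.051 m and ((y of pot_green in the frame of ink_caddy between 0.078 and 0.138 m and y of knife_green in the frame of press_rest between 0.095 and 0.121 m) or (y of pot_green in the frame of ink_caddy between 0.006 and 0.066 m and y of knife_green in the frame of press_rest between 0.023 and 0.049 m) or (y of pot_green in the frame of ink_caddy between -0.066 and -0.006 m and y of knife_green in the frame of press_rest between -0.049 and -0.023 m) or (y of pot_green in the frame of ink_caddy between -0.138 and -0.078 m and y of knife_green in the frame of press_rest between -0.121 and -0.095 m)) and x of knife_green in the frame of press_rest between -0.02 and 0.02 m and z of knife_green in the frame of press_rest between 0.039 and 0.051 m); the robot touches nothing.
It fails at once if a knife is tipped more than 0.35 rad from level (angle between any of knife_yellow, knife_red, knife_blue, knife_green's own z axis and vertical above 0.35 rad).
It fails at once if an ink pot is shifted more than 15 mm (distance of any of pot_yellow, pot_red, pot_blue, pot_green from where it was at the start of the episode above 0.015 m).
It also fails if it takes over 104 s, if anything falls off the work surface, if the arm or the gripper's body presses on something with over 40 N, if the wrist force passes 120 N, or if a joint passes its speed limit or range.

ROBOT

A 6-joint arm with a two-finger parallel gripper is mounted at the origin on the work surface. World frame = base frame: x ahead of the robot, y to its left, z up, the work surface at z = 0. Lengths are in mm, angles in degrees, forces in N, time in s.
With the tool pointing down it reaches from about 350 to 850 mm from the base axis. Payload 8.1 kg.
Tool frame: the origin (TCP) lies midway between the tips of the shut fingers; the grasp point (between the pads) lies 19 mm behind it; z points along the fingers, y is the line along which they close (so a half turn about z gives the same grasp; the last joint's range is limited). The gripper opens to 85 mm and grips with 20 to 120 N. Pads are 22 mm wide; open, the fingers measure 114 mm over their backs; the gripper's body (76 mm by 85 mm) begins 54 mm behind the grasp point. The pads swing forward as they close: fully open they stand 13 mm farther back than shut.
Start: joints at [-72.33, 7.471, 85.268, -0, 87.261, -4.893], TCP at [230.24, -554.071, 231.292] pointing down, gripper open.
Joint ranges: [-169.43, 169.43], [-51.17, 129.36], [1.28, 143.12], [-76.62, 256.62], [0, 156.53], [-152.29, 152.29]. Speed limits (degrees/s): [136.94, 136.94, 159.86, 180, 180, 180].

INTERFACE

Orientations are given as [roll, pitch, yaw] about the fixed x, y, z axes, in that order (R = Rz(yaw) Ry(pitch) Rx(roll)).
In Python, from bench import r, snapshot, hand_in gives the robot as it stands (r), with the cameras as plain functions and the job as plain functions.
- The arm moves only by the tool send_path, called after "Call:" by a JSON object that holds its "method" and its "body", one argument or row to a line. Schema: {"type":"object","properties":{"rows":{"type":"array","items":{"type":"number"},"minItems":7,"maxItems":56},"force":{"type":"number"},"only":{"type":"string"},"quiet":{"type":"boolean"},"lines":{"type":"string"}},"required":["rows"],"additionalProperties":false}. rows is one flat list of numbers that holds 1 to 8 rows one after another, with no inner brackets; each row has 7 numbers: a rotation vector rx, ry, rz in fractions of the full range, 1 being 90 degrees, then dx, dy, dz in fractions of the full range, 1 being 600 mm, then the finger opening in mm; each row is the pose to reach, as a shift and turn from the pose commanded when the call began, along the tool's axes at that moment; what a row does not reach only later rows make up. A row lasts 1/8 s, in which the tool goes at most 62.5 mm and 10.7 degrees, less where a joint would pass 70% of its speed; a pose out of reach is approached as far as the arm can. The fingers move at their own pace and stop on an object; force is the grip in N (left out, the last holds). Time passes only in rows, so rows that do not move let the fingers close. The tool returns the time, the measured TCP pose, the force, the opening and the grip force at its end. only (a regular expression) keeps the lines of the reply that match it, lines (a string "A,B") keeps lines A to B, and quiet returns only ok. Shift and turn numbers lie between -1 and 1, and a call with a number outside is refused. Input that does not fit is refused with a message, and nothing moves.
- r.sense(): the state, without advancing time (a new reading comes with each control period).
- snapshot(name): name is "scene" or "side" or "wrist"; returns a dict with "pixels" (420x560x3 uint8, blue, green, red), "fx", "fy", "cx", "cy" (pixels), "pose" (4x4, takes a point from camera to world coordinates). Camera axes: x right, y up, looking along -z (the intrinsics and any distortion apply to the point x, -y, -z); pixel columns grow to the right and rows downward; lengths in mm; the calibration is good to about 2 mm. The wrist camera is an equidistant fisheye: a pixel r from the principal point sees the ray r / f radians off the axis. A picture is of the moment at which its call begins. There is no depth.
- hand_in(): hands the job in; it is judged then, once.
The state is a dict: "time": time; "joint_pos": joint angles; "qd": joint speeds; "joint_efforts": joint torques, N m; "tool_pos": TCP position; "tcp_rot": TCP orientation; "ft_force": force on the tool from outside, world axes, zero at the start; "wrist_torque": the same for the moment, N m; "finger_gap": finger opening in mm; "grip_force": force on a finger pad.
Only numpy, scipy, OpenCV 4.12 (cv2) and the standard library are available. Lean on these libraries where they do the work, as an engineer would, in place of code of your own. Each camera call takes 0.05 s, during which the arm holds its last target. There are 200 camera calls.

## Working session

There is one attempt and no reset: what is moved stays moved. The work goes in short steps, Python scripts to look and compute and a tool call to move; the robot and the scene stay as the last step left them, time stands still between calls to the robot, and variables do not carry over. Pictures are saved under pics/ and viewed, at most 14 in all, crops included, and the job is handed in when it is done.

```bash
mkdir -p pics; ls; python3 - <<'E'
from bench import r, snapshot, hand_in
import cv2
for n in("scene","side","wrist"):
    s=snapshot(n); cv2.imwrite(f"pics/{n}0.png",s["pixels"]); print(n,{k:(v.round(3).tolist() if k=="pose" else v) for k,v in s.items() if k!="pixels"})
print(r.sense())
E
```

```text
bench.py
pics
scene {'fx': 502.39684530751936, 'fy': 502.39684530751936, 'cx': 283.9965076262452, 'cy': 210.1535399563088, 'pose': [[-0.818, -0.405, 0.409, 1104.463], [0.575, -0.568, 0.588, 748.121], [-0.006, 0.716, 0.698, 956.739], [0.0, 0.0, 0.0, 1.0]]}
side {'fx': 467.1563391937014, 'fy': 467.1563391937014, 'cx': 285.8978710155064, 'cy': 214.88803715499265, 'pose': [[0.997, 0.051, -0.055, 517.659], [-0.074, 0.505, -0.86, -1022.964], [-0.016, 0.862, 0.507, 669.187], [0.0, 0.0, 0.0, 1.0]]}
wrist {'fx': 325.19226210127806, 'fy': 325.19226210127806, 'cx': 278.7465740000301, 'cy': 208.40808295102627, 'pose': [[0.383, 0.889, 0.253, 294.025], [-0.924, 0.368, 0.104, -527.447], [-0.001, -0.274, 0.962, 374.013], [0.0, 0.0, 0.0, 1.0]]}
{'time': 0.15, 'joint_pos': array([-7.23302121e+01,  7.50704416e+00,  8.53178439e+01,  1.04850220e-04,
        8.72608286e+01, -4.89330912e+00]), 'qd': array([ 0.108627  , -0.23349021, -0.14266315,  0.05698247,  0.07180601,
        0.06474848]), 'joint_efforts': array([ 5.80371598e-04, -5.70063078e+01, -5.01158202e+01, -3.20228100e-04,
        9.65117477e-03,  4.37596020e-05]), 'tool_pos': array([ 230.1046514 , -553.64429758,  230.43807715]), 'tcp_rot': array([-1.79914605e+02, -7.41602115e-03,  2.25630864e+01]), 'ft_force': array([ 0.28420956,  1.36390318, -0.10911447]), 'wrist_torque': array([-0.03640011, -0.0005803 , -0.02514332]), 'grip_force': 0.0, 'finger_gap': 85.4515287158753}
```

View pics/scene0.png

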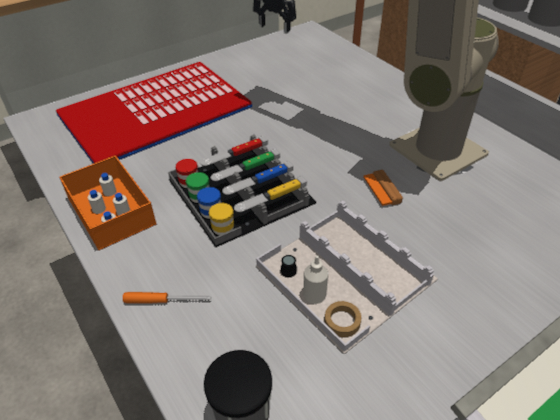

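View pics/side0.png

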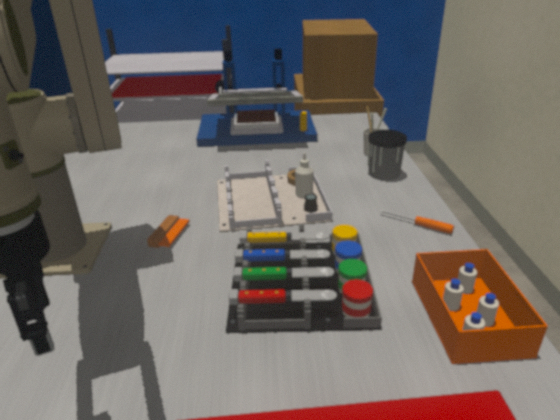

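View pics/wrist0.png

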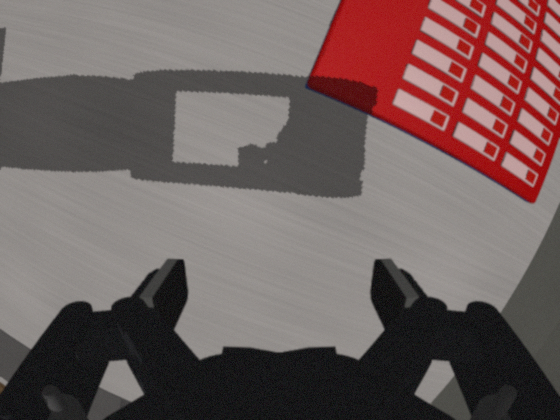

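The scene shows the caddy on the robot's right (handles at about (284,189) yellow, (271,174) blue, (258,161) green, (247,147) red), so left to right the order is yellow, blue, green, red. The rest is on the left, with its shelf side at (257,267) to (345,345). In the side view the handles run from (268,238) down to (262,296), with the rest behind them. The wrist sees only the table. Next I'll segment the handles and enlarge the rest.

```bash
cat > h.py <<'E'
import numpy as np, cv2
from scipy.optimize import least_squares
from scipy.spatial.transform import Rotation as R
def proj(s,P,fish=False):
    T=np.linalg.inv(s["pose"]); P=np.atleast_2d(P)@T[:3,:3].T+T[:3,3]
    x,y,z=P[:,0],-P[:,1],-P[:,2]
    k=1/z
    if fish:
        rr=np.hypot(x,y); k=np.arctan2(rr,z)/np.maximum(rr,1e-9)
    return np.c_[s["cx"]+s["fx"]*x*k, s["cy"]+s["fy"]*y*k]
def loc(p,L):  # p = x,y,yaw(rad)
    c,q=np.cos(p[2]),np.sin(p[2]); L=np.atleast_2d(L).astype(float)
    return np.c_[p[0]+c*L[:,0]-q*L[:,1],p[1]+q*L[:,0]+c*L[:,1],L[:,2]]
HUE=dict(yellow=(18,32),blue=(105,125),green=(45,80),red=None)
def mask(img,c):
    h=cv2.cvtColor(img,cv2.COLOR_BGR2HSV); H,S,V=cv2.split(h)
    m=((H<5)|(H>174)) if c=="red" else (H>=HUE[c][0])&(H<=HUE[c][1])
    return (m&(S>130)&(V>50)).astype(np.uint8)
def blobs(img,c,amin=60):
    n,l,st,ce=cv2.connectedComponentsWithStats(mask(img,c))
    return [(ce[i].round(1).tolist(),st[i].tolist()) for i in range(1,n) if st[i,4]>amin]
E
python3 - <<'E'
from h import *
import cv2
for n in("scene","side"):
    im=cv2.imread(f"pics/{n}0.png")
    for c in HUE: print(n,c,blobs(im,c))
a=cv2.imread("pics/scene0.png")
cv2.imwrite("pics/rest_sc.png",cv2.resize(a[190:355,240:450],None,fx=3.6,fy=3.6,interpolation=2))
a=cv2.imread("pics/side0.png")
cv2.imwrite("pics/rest_si.png",cv2.resize(a[150:335,205:395],None,fx=3.2,fy=3.2,interpolation=2))
E
```

```text
scene yellow [([283.5, 188.7], [267, 179, 34, 21, 353]), ([220.9, 212.2], [209, 202, 25, 21, 403]), ([222.8, 227.4], [211, 220, 23, 12, 120])]
scene blue [([183.0, 132.3], [118, 105, 134, 54, 314]), ([270.6, 173.1], [255, 164, 32, 19, 289]), ([208.6, 195.8], [197, 187, 24, 19, 356])]
scene green [([257.7, 160.4], [242, 152, 32, 18, 271]), ([197.2, 180.5], [186, 172, 23, 18, 318]), ([548.6, 409.2], [529, 390, 31, 30, 505])]
scene red [([143.6, 114.8], [56, 62, 195, 101, 7709]), ([246.4, 146.9], [232, 139, 30, 17, 248]), ([185.9, 166.4], [176, 159, 22, 16, 277])]
side yellow [([339.3, 27.1], [321, 21, 31, 14, 98]), ([357.9, 26.7], [352, 21, 16, 15, 72]), ([302.7, 120.8], [300, 111, 6, 20, 105]), ([344.3, 232.1], [333, 225, 24, 15, 316]), ([266.3, 236.6], [247, 232, 40, 11, 393])]
side blue [([288.2, 40.9], [93, 0, 351, 140, 21372]), ([44.4, 10.2], [36, 2, 15, 19, 78]), ([36.7, 17.3], [32, 5, 12, 25, 92]), ([59.3, 71.2], [50, 43, 19, 49, 242]), ([38.6, 73.0], [31, 56, 20, 32, 177]), ([272.4, 108.3], [235, 104, 64, 13, 356]), ([209.7, 125.7], [198, 115, 31, 24, 428]), ([310.1, 127.4], [305, 115, 10, 20, 90]), ([348.1, 249.1], [336, 241, 25, 17, 343]), ([264.7, 254.3], [244, 248, 41, 12, 372])]
side green [([352.1, 267.6], [338, 259, 28, 18, 400]), ([265.1, 272.3], [243, 266, 43, 13, 420])]
side red [([166.6, 85.7], [112, 75, 109, 22, 1742]), ([357.4, 290.7], [342, 280, 31, 23, 571]), ([262.5, 295.8], [238, 288, 48, 16, 596]), ([355.1, 311.1], [342, 304, 28, 12, 157]), ([399.1, 409.6], [191, 391, 324, 29, 4895])]
```

View pics/rest_sc.png

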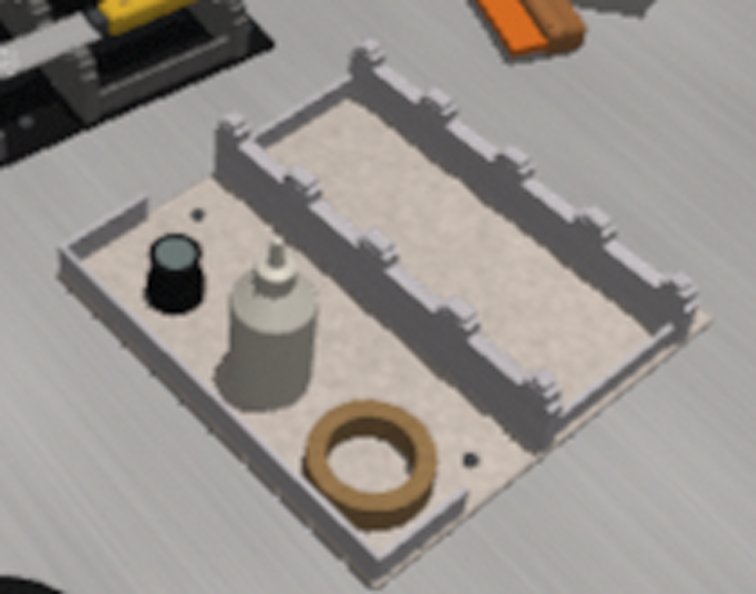

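View pics/rest_si.png

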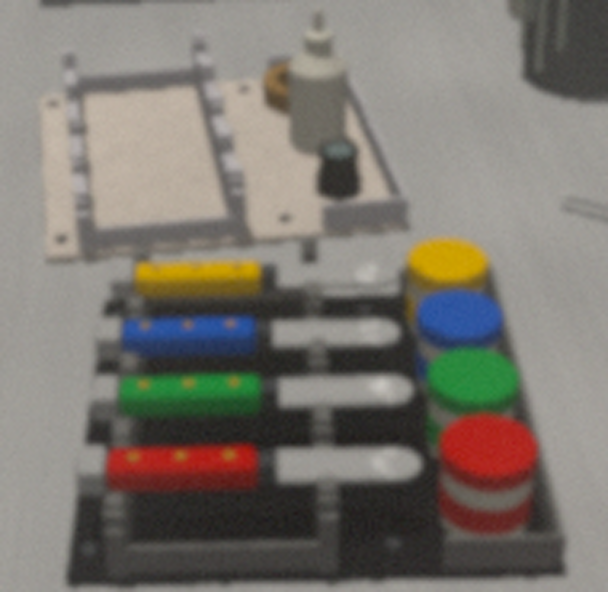

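Left to right is confirmed as yellow, blue, green, red. In the scene crop the rest's front-rail teeth run from (369,50) to (683,287) and the rear ones from (235,127) to (545,385). The plate corners are at (372,588) and (710,320), and the bottle stands mid-shelf. In the side crop the rest's near plate corners are at (40,95) and (48,258).

```bash
python3 - <<'E'
from h import *
from bench import r, snapshot, hand_in
S={n:snapshot(n) for n in("scene","side")}
obs={"scene":[(283.5,188.7),(270.6,173.1),(257.7,160.4),(246.4,146.9)],"side":[(266.3,236.6),(264.7,254.3),(265.1,272.3),(262.5,295.8)]}
ys=[108,36,-36,-108]
# triangulate each handle
for i in range(4):
    f=lambda P:np.r_[proj(S["scene"],P)[0]-obs["scene"][i],proj(S["side"],P)[0]-obs["side"][i]]
    s=least_squares(f,[450,-200,50]);print(s.x.round(1),s.fun.round(1))
def f(p):
    P=loc(p,[[0.5,y,p[3]] for y in ys]); return np.concatenate([(proj(S[n],P)-obs[n]).ravel() for n in S])
s=least_squares(f,[450,-200,0,57]);print("caddy",s.x.round(3),s.fun.round(1))
ty=[-144,-72,0,72,144]
c=np.array([(369,50),(440,100),(515,160),(597,220),(683,287),(235,127),(303,183),(378,245),(460,312),(545,385),(372,588),(710,320)])/3.6+(240,190)
L=[(-42,y,61) for y in ty]+[(88,y,69.5) for y in ty]+[(235,155,0),(-75,155,8)]
d=np.array([(40,95),(48,258)])/3.2+(205,150); D=[(-75,155,8),(-75,-155,8)]
g=lambda p:np.r_[(proj(S["scene"],loc(p,L))-c).ravel(),(proj(S["side"],loc(p,D))-d).ravel()]
s=least_squares(g,[450,200,0]);print("rest",s.x.round(3),s.fun.reshape(-1,2).round(1).tolist())
E
```

```text
[530.  -80.5  55.5] [ 0. -0.  0.  0.]
[ 523.1 -153.9   56.1] [-0.2  0.1 -0.2 -0.1]
[ 521.8 -221.5   56.7] [-0.2  0.1 -0.1 -0.1]
[ 513.8 -295.9   55.2] [-0.3  0.1 -0.2 -0.1]
caddy [ 5.21713e+02 -1.87936e+02 -7.10000e-02  5.58940e+01] [ 0.1 -0.1 -0.3  0.7  0.  -0.4 -0.5  0.1 -0.1 -0.2  0.5 -0.5 -1.1  1.
  0.2 -0.4]
rest [4.72543e+02 2.02778e+02 7.10000e-02] [[-0.6, -1.5], [-0.4, -0.2], [0.0, -0.8], [-0.0, -0.2], [0.4, -0.3], [-1.2, -2.3], [-0.4, -1.2], [-0.1, -0.6], [-0.3, -0.2], [0.4, 0.1], [0.2, 3.3], [1.1, 0.6], [0.1, -1.3], [-0.2, -1.8]]
```

The rows are not in the units I measure in: shifts go in shares of 600 mm and turns go in shares of 90 degrees. I convert before sending: 343 mm / 600 = 0.5717, -252 mm / 600 = -0.42, 26.7 degrees / 90 = 0.2967.

```bash
cat >> h.py <<'E'
def togo(s,p,yaw):  # world target -> steer row numbers
    A=R.from_euler("xyz",s["tcp_rot"],degrees=True); B=R.from_euler("xyz",[180,0,yaw],degrees=True)
    print("row",(A.inv()*B).as_rotvec(degrees=True).round(1),A.inv().apply(np.array(p)-s["tool_pos"]).round(1))
E
```

Call:
{"method": "send_path", "body": {
  "rows": [0,0,0.2967,0.5717,-0.42,-0.0833,50,0,0,0.2967,0.5717,-0.42,-0.0833,50,0,0,0.2967,0.5717,-0.42,-0.0833,50,0,0,0.2967,0.5717,-0.42,-0.0833,50,0,0,0.2967,0.5717,-0.42,-0.0833,50,0,0,0.2967,0.5717,-0.42,-0.0833,50,0,0,0.2967,0.5717,-0.42,-0.0833,50,0,0,0.2967,0.5717,-0.42,-0.0833,50],
  "force": 40
}}

```text
time: 1.25
tool_pos: [452.0, -186.6, 282.0]
tcp_rot: [-180.0, -0.1, -3.8]
ft_force: [-0.6, -0.6, 0.6]
finger_gap: 49.6
grip_force: 0.0
```

```bash
python3 - <<'E'
from h import *
from bench import r, snapshot, hand_in
s=snapshot("wrist");cv2.imwrite("pics/w1.png",s["pixels"])
np.save("w1.npy",{k:s[k] for k in s},allow_pickle=True)
print(r.sense()["tool_pos"],r.sense()["tcp_rot"])
E
```

```text
[ 450.99916414 -188.39747604  281.54616656] [ 1.79979358e+02 -2.38228131e-02 -3.91664593e+00]
```

View pics/w1.png

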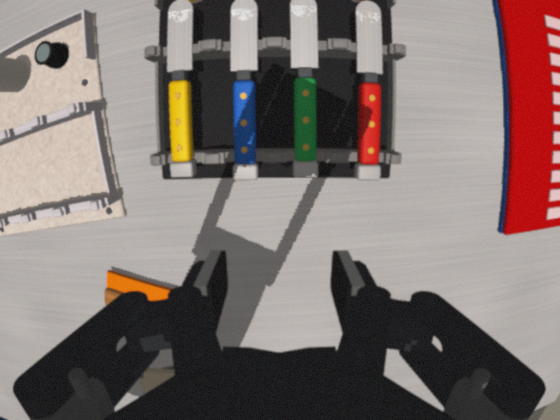

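The wrist view shows the four handles at about (180,120), (244,122), (305,118) and (370,123), with no pot or finger in the way, and a corner of the rest at (119,214). Next I go over the rest at two places.

```bash
python3 - <<'E'
from h import *
from bench import r, snapshot, hand_in
s=np.load("w1.npy",allow_pickle=True).item()
for c,y in zip(("yellow","blue","green","red"),(108,36,-36,-108)):
    for ce,st in blobs(s["pixels"],c,300):
        if 150<ce[0]<400 and ce[1]<200:
            m=mask(s["pixels"],c); 
            for z in(60,65):
                q=least_squares(lambda p:proj(s,[p[0],p[1],z],True)[0]-ce,[520,-180]).x
                print(c,ce,st,z,q.round(1))
togo(r.sense(),[400,190,282],4)
E
```

```text
yellow [180.3, 120.0] [168, 80, 26, 82, 1882] 60 [530.2 -79.5]
yellow [180.3, 120.0] [168, 80, 26, 82, 1882] 65 [530.1 -81. ]
blue [244.3, 120.7] [232, 80, 25, 84, 1683] 60 [ 521.7 -153.4]
blue [244.3, 120.7] [232, 80, 25, 84, 1683] 65 [ 521.6 -153.9]
green [304.7, 118.2] [294, 78, 23, 83, 1596] 60 [ 519.8 -220.7]
green [304.7, 118.2] [294, 78, 23, 83, 1596] 65 [ 519.8 -220.3]
red [368.8, 122.4] [357, 82, 25, 83, 1715] 60 [ 512.3 -294.1]
red [368.8, 122.4] [357, 82, 25, 83, 1715] 65 [ 512.4 -292.7]
row [ 0.  -0.  -7.9] [ -76.7 -374.    -0.6]
```

In the tool's units: -374 mm / 600 = -0.6233, -77 mm / 600 = -0.1283, -8 degrees / 90 = -0.0889.

Call:
{"method": "send_path", "body": {
  "rows": [0,0,-0.0889,-0.1283,-0.6233,0,50,0,0,-0.0889,-0.1283,-0.6233,0,50,0,0,-0.0889,-0.1283,-0.6233,0,50,0,0,-0.0889,-0.1283,-0.6233,0,50,0,0,-0.0889,-0.1283,-0.6233,0,50,0,0,-0.0889,-0.1283,-0.6233,0,50,0,0,-0.0889,-0.1283,-0.6233,0,50,0,0,-0.0889,-0.1283,-0.6233,0,50]
}}

```text
time: 2.3
tool_pos: [400.7, 188.0, 280.9]
tcp_rot: [179.9, 0.0, 3.9]
ft_force: [0.4, 0.4, 0.5]
finger_gap: 50.2
grip_force: 0.0
```

```bash
python3 - <<'E'
from h import *
from bench import r, snapshot, hand_in
s=snapshot("wrist");cv2.imwrite("pics/w2.png",s["pixels"])
np.save("w2.npy",{k:s[k] for k in s},allow_pickle=True)
print(r.sense()["tool_pos"],r.sense()["tcp_rot"])
E
```

```text
[400.8471723  187.34347401 280.99960809] [1.79945380e+02 2.52978058e-02 3.79063850e+00]
```

View pics/w2.png

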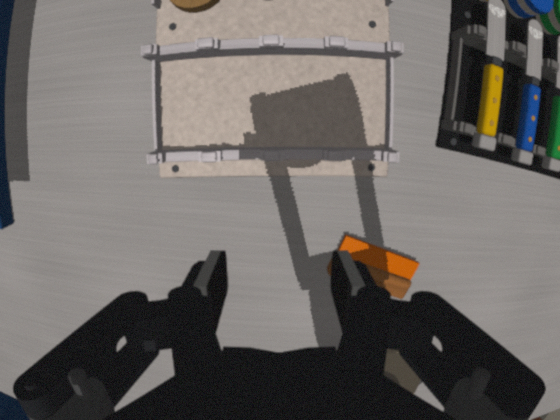

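The view shows the rest's rear teeth at about (149,50), (208,45), (272,41), (338,43), (397,48), front teeth at (154,158), (210,155), (334,154), (393,156), and plate corners at (159,177) and (387,176). All berths are empty.

```bash
python3 - <<'E'
from h import *
from bench import r, snapshot, hand_in
w=np.load("w2.npy",allow_pickle=True).item(); w1=np.load("w1.npy",allow_pickle=True).item(); sc=snapshot("scene")
ty=[-144,-72,0,72,144]
c=np.array([(369,50),(440,100),(515,160),(597,220),(683,287),(235,127),(303,183),(378,245),(460,312),(545,385)])/3.6+(240,190)
Lc=lambda a,b:[(-42,y,a) for y in ty]+[(88,y,b) for y in ty]
ow=np.array([(149,50),(208,45),(272,41),(338,43),(397,48),(154,158),(210,155),(334,154),(393,156),(159,177),(387,176)])
Lw=lambda a,b:[(88,y,b) for y in ty[::-1]]+[(-42,y,a) for y in (144,72,-72,-144)]+[(-75,155,8),(-75,-155,8)]
def res(p,a,b,use): 
    o=[]
    if "w" in use:o.append((proj(w,loc(p,Lw(a,b)),True)-ow).ravel())
    if "1" in use:o.append((proj(w1,loc(p,[(-75,-155,8)]),True)-(123,214)).ravel())
    if "s" in use:o.append((proj(sc,loc(p,Lc(a,b)))-c).ravel())
    return np.concatenate(o)
for use in("w","s","ws","w1s"):
    s=least_squares(lambda p:res(p,61,69.5,use),[470,200,0.07]);print(use,s.x.round(3),np.sqrt((s.fun**2).mean()).round(2))
print(s.fun.reshape(-1,2).round(1).tolist())
s=least_squares(lambda p:res(p,p[3],p[4],"w1s"),[470,200,0.07,60,69]);print("heights free",s.x.round(3),np.sqrt((s.fun**2).mean()).round(2))
p=s.x[:3]
for y in(108,36,-36,-108): print(loc(p,[0,y,45]).round(1))
print(r.sense()["tool_pos"])
togo(r.sense(),[530,-80.5,180],-4.1)
E
```

```text
w [4.68927e+02 1.98973e+02 6.80000e-02] 1.93
s [4.73517e+02 2.04530e+02 7.30000e-02] 0.65
ws [4.69389e+02 1.99725e+02 6.80000e-02] 1.81
w1s [4.69630e+02 1.99834e+02 7.00000e-02] 1.85
[[-4.4, -1.6], [-2.8, -3.3], [-1.0, -2.2], [-0.6, -2.6], [2.3, -2.1], [-3.8, 0.4], [-1.5, 1.3], [1.4, 1.5], [2.0, 1.0], [0.0, 0.7], [0.7, 0.6], [2.2, 2.7], [-0.4, -2.6], [-0.2, -1.4], [0.1, -2.0], [-0.1, -1.4], [0.2, -1.7], [-1.0, -3.6], [-0.2, -2.5], [-0.0, -2.0], [-0.2, -1.6], [0.4, -1.5]]
heights free [4.69507e+02 1.99378e+02 7.00000e-02 5.31000e+01 5.98820e+01] 0.88
[[461.9 307.1  45. ]]
[[467.  235.3  45. ]]
[[472.  163.5  45. ]]
[[477.1  91.6  45. ]]
[400.98979511 187.07957769 281.07030137]
row [0.  0.  7.8] [111.3 275.3 101.2]
```

```bash
python3 - <<'E'
from h import *
from bench import r, snapshot, hand_in
w=np.load("w2.npy",allow_pickle=True).item(); w1=np.load("w1.npy",allow_pickle=True).item(); sc=snapshot("scene")
c=np.array([(369,50),(440,100),(515,160),(597,220),(683,287),(235,127),(303,183),(378,245),(460,312),(545,385)])/3.6+(240,190)
ow=np.array([(149,50),(208,45),(272,41),(338,43),(397,48),(154,158),(210,155),(334,154),(393,156),(159,177),(387,176)])
def res(p,a,b,e):
    ty=[-e,-72,0,72,e]
    Lw=[(88,y,b) for y in ty[::-1]]+[(-42,y,a) for y in (e,72,-72,-e)]+[(-75,155,8),(-75,-155,8)]
    Lc=[(-42,y,a) for y in ty]+[(88,y,b) for y in ty]
    return np.concatenate([(proj(w,loc(p,Lw),True)-ow).ravel(),(proj(w1,loc(p,[(-75,-155,8)]),True)-(123,214)).ravel(),(proj(sc,loc(p,Lc))-c).ravel()])
for name,f,x0 in (("e",lambda p:res(p,61,69.5,p[3]),[470,200,.07,140]),("eab",lambda p:res(p,p[4],p[5],p[3]),[470,200,.07,140,61,69]),("dz",lambda p:res(p,61+p[4],69.5+p[4],p[3]),[470,200,.07,140,0])):
    s=least_squares(f,x0,loss="soft_l1");print(name,s.x.round(3),np.sqrt((s.fun**2).mean()).round(2))
print(s.fun.reshape(-1,2).round(1).tolist())
# side teeth zoom for caddy check
E
```

```text
e [4.69983e+02 1.99867e+02 7.00000e-02 1.40828e+02] 1.63
eab [4.69337e+02 1.99384e+02 7.00000e-02 1.43077e+02 5.36380e+01 6.04490e+01] 0.86
dz [ 4.69224e+02  1.99366e+02  7.00000e-02  1.43104e+02 -8.27100e+00] 0.87
[[-0.6, -0.2], [-0.8, -1.4], [-0.4, -0.1], [-1.5, -0.6], [-0.5, -0.4], [-0.3, -0.2], [0.4, 0.8], [0.5, 1.1], [-0.7, 0.5], [0.3, 1.0], [1.0, 0.9], [2.5, 3.0], [-0.4, -0.3], [-0.6, 0.7], [-0.4, 0.2], [-0.7, 0.7], [-0.8, 0.2], [-0.8, -1.2], [-0.4, -0.4], [-0.3, 0.1], [-0.7, 0.5], [-0.5, 0.3]]
```

In the tool's units: 275.3 mm / 600 = 0.4588, 131 mm / 600 = 0.2183, 7.8 degrees / 90 = 0.0867.

Call:
{"method": "send_path", "body": {
  "rows": [0,0,0.0867,0.1855,0.4588,0.2183,50,0,0,0.0867,0.1855,0.4588,0.2183,50,0,0,0.0867,0.1855,0.4588,0.2183,50,0,0,0.0867,0.1855,0.4588,0.2183,50,0,0,0.0867,0.1855,0.4588,0.2183,50,0,0,0.0867,0.1855,0.4588,0.2183,50,0,0,0.0867,0.1855,0.4588,0.2183,50,0,0,0.0867,0.1855,0.4588,0.2183,50]
}}

```text
time: 3.45
tool_pos: [530.1, -77.9, 151.3]
tcp_rot: [-180.0, -0.1, -3.9]
ft_force: [-0.2, -0.1, 0.3]
finger_gap: 50.1
grip_force: 0.0
```

```bash
python3 - <<'E'
from h import *
from bench import r, snapshot, hand_in
s=snapshot("wrist");cv2.imwrite("pics/w3.png",s["pixels"])
for ce,st in blobs(s["pixels"],"yellow",300):print(ce,st,least_squares(lambda p:proj(s,[p[0],p[1],63],True)[0]-ce,[520,-80]).x)
togo(r.sense(),[530,-80.5,34],-4.1)
E
```

```text
[278.2, 8.2] [247, 0, 63, 16, 389] [680.85010019 -88.49239747]
[278.5, 208.0] [261, 149, 35, 122, 3946] [533.79493949 -78.39798202]
row [-0.  -0.1  0.2] [ -0.3   2.9 117.4]
```

View pics/w3.png

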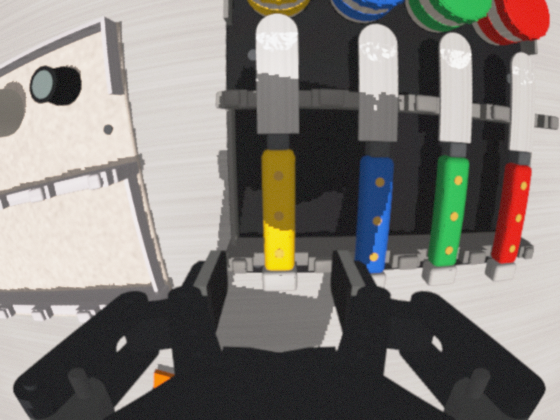

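The handle spans (261–296, 149–271), centred between the fingers at x≈279, and nothing blocks the descent. I'll descend and grip.

In the tool's units: 117 mm / 600 = 0.195, 1.7 mm / 600 = 0.0028.

Call:
{"method": "send_path", "body": {
  "rows": [0,0,0,0.0028,0.0017,0.1,50,0,0,0,0.0028,0.0017,0.1833,50,0,0,0,0.0028,0.0017,0.195,50,0,0,0,0.0028,0.0017,0.195,50,0,0,0,0.0028,0.0017,0.195,20,0,0,0,0.0028,0.0017,0.195,20,0,0,0,0.0028,0.0017,0.195,20,0,0,0,0.0028,0.0017,0.195,20],
  "force": 60
}}

```text
time: 4.5
tool_pos: [534.1, -79.8, 36.4]
tcp_rot: [180.0, -0.3, -3.9]
ft_force: [-1.0, 1.5, 6.7]
finger_gap: 23.0
grip_force: 59.8
```

Call:
{"method": "send_path", "body": {
  "rows": [0,0,0,0,0,0,20,0,0,0,0,0,-0.005,20,0,0,0,0,0,-0.0133,20,0,0,0,0,0,-0.025,20,0,0,0,0,0,-0.025,20,0,0,0,0,0,-0.025,20]
}}

```text
time: 5.25
tool_pos: [531.7, -79.5, 48.3]
tcp_rot: [-180.0, 0.0, -3.9]
ft_force: [0.7, -0.2, -2.1]
finger_gap: 23.3
grip_force: 58.8
```

```bash
python3 - <<'E'
from bench import r, snapshot, hand_in
s=r.sense();print(s["wrist_torque"],s["ft_force"])
import cv2
a=cv2.resize(snapshot("side")["pixels"][190:340,200:400],None,fx=2.6,fy=2.6)
b=cv2.resize(snapshot("wrist")["pixels"],(520,390));cv2.imwrite("pics/g1.png",cv2.hconcat([a,b])[:, :]) if False else cv2.imwrite("pics/g1.png",cv2.resize(cv2.hconcat([a,b]),(800,300)))
E
```

```text
[-0.03956676  0.00851644  0.03734876] [ 0.71102026 -0.21072834 -2.14468914]
```

View pics/g1.png

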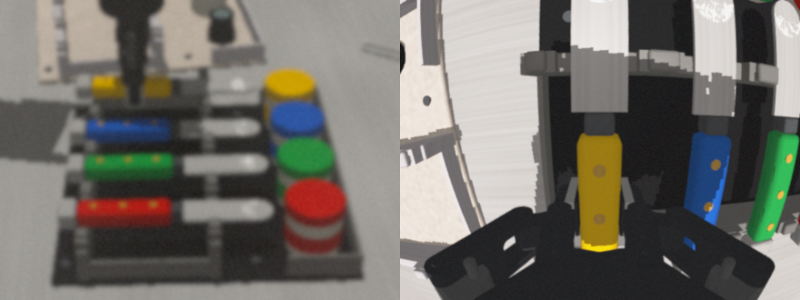

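Held and level: the pitch moment is only 0.009 N m, and in the picture the knife lies flat between the fingers. I'll carry it to berth 1.

In the tool's units: -335 mm / 600 = -0.5583, -280 mm / 600 = -0.4667, -8 degrees / 90 = -0.0889.

Call:
{"method": "send_path", "body": {
  "rows": [0,0,0,0,0,-0.1,20,0,0,0,0,0,-0.1917,20,0,0,0,-0.0167,-0.0667,-0.2333,20,0,0,-0.0222,-0.0433,-0.1667,-0.2333,20,0,0,-0.0444,-0.07,-0.2667,-0.2333,20,0,0,-0.0556,-0.0967,-0.3667,-0.2333,20,0,0,-0.0667,-0.12,-0.4667,-0.2333,20,0,0,-0.0889,-0.1433,-0.5583,-0.2333,20],
  "force": 80
}}

```text
time: 6.35
tool_pos: [468.1, 262.7, 188.1]
tcp_rot: [-180.0, -0.0, 4.1]
ft_force: [0.8, -0.3, -1.9]
finger_gap: 22.7
grip_force: 80.2
```

Call:
{"method": "send_path", "body": {
  "rows": [0,0,0,-0.0117,-0.05,0,20,0,0,0,-0.0167,-0.075,0,20,0,0,0,-0.0167,-0.075,0,20,0,0,0,-0.0167,-0.075,0,20]
}}

```text
time: 6.85
tool_pos: [456.2, 303.6, 188.2]
tcp_rot: [180.0, 0.0, 4.0]
ft_force: [0.2, -0.4, -2.5]
finger_gap: 22.8
grip_force: 80.1
```

```bash
python3 - <<'E'
from h import *
from bench import r, snapshot, hand_in
s=snapshot("wrist");cv2.imwrite("pics/w4.png",s["pixels"])
for ce,st in blobs(s["pixels"],"yellow",300):print(ce,st)
togo(r.sense(),[462,307,60],4)
E
```

```text
[278.9, 267.4] [249, 187, 61, 166, 9139]
row [ 0.  0. -0.] [  6.   -3.1 128.2]
```

View pics/w4.png

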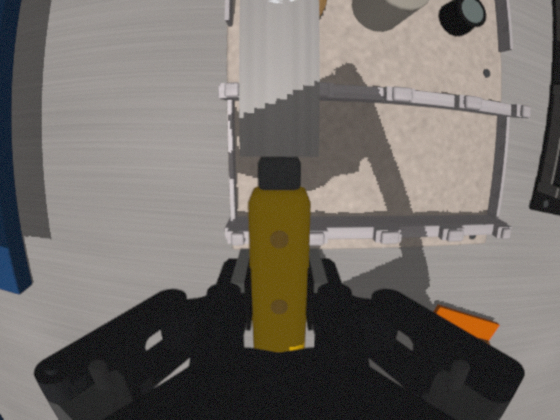

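The knife sits level above berth 1. The front-rail teeth are at (236,238), (387,237), (455,236), (503,233) and the rear ones at (230,90), (402,96), (470,102), (520,111). I'll refit the rest from these.

```bash
python3 - <<'E'
from h import *
from bench import r, snapshot, hand_in
w=snapshot("wrist")
ow=np.array([(236,238),(387,237),(455,236),(503,233),(230,90),(402,96),(470,102),(520,111)])
f=lambda p:(proj(w,loc(p,[(-42,y,53.5) for y in(143,0,-72,-143)]+[(88,y,60.5) for y in(143,0,-72,-143)]),True)-ow).ravel()
s=least_squares(f,[470,200,.07]);print(s.x.round(3),s.fun.reshape(-1,2).round(1).tolist(),loc(s.x,[0,108,45]))
E
```

```text
[4.68049e+02 1.99623e+02 7.00000e-02] [[0.4, -0.8], [1.0, -1.0], [-2.7, -1.8], [0.9, -0.9], [1.3, 1.3], [-2.3, -0.4], [-1.2, 1.6], [2.5, 1.5]] [[460.5456048  307.36158805  45.        ]]
```

In the tool's units: 150 mm / 600 = 0.25, 5.5 mm / 600 = 0.0092.

Call:
{"method": "send_path", "body": {
  "rows": [0,0,0,0.0092,-0.0055,0.0833,20,0,0,0,0.0092,-0.0055,0.1667,20,0,0,0,0.0092,-0.0055,0.2167,20,0,0,0,0.0092,-0.0055,0.2367,20,0,0,0,0.0092,-0.0055,0.2467,20,0,0,0,0.0092,-0.0055,0.25,20,0,0,0,0.0092,-0.0055,0.25,20]
}}

```text
time: 7.82
tool_pos: [461.9, 309.0, 39.6]
tcp_rot: [-180.0, -0.1, 4.1]
ft_force: [-0.1, 0.5, -1.2]
finger_gap: 22.9
grip_force: 80.1
```

Call:
{"method": "send_path", "body": {
  "rows": [0,0,0,0,0,0.0025,20,0,0,0,0,0,0.0042,20,0,0,0,0,0,0.0042,20]
}}

```text
time: 8.2
tool_pos: [461.4, 308.8, 36.4]
tcp_rot: [-180.0, -0.0, 4.1]
ft_force: [-1.2, -0.7, 2.0]
finger_gap: 23.0
grip_force: 80.7
```

```bash
python3 -c "
from h import *
from bench import r, snapshot, hand_in
s=snapshot('wrist');cv2.imwrite('pics/w5.png',s['pixels']);print(r.sense()['wrist_torque'])"
```

```text
[-0.11453498  0.09014487  0.04347815]
```

Force turned from -2 to +2 N at TCP z 36.4, so the knife is seated, matching the height at pick-up. I'll release, retreat and go to blue.

In the tool's units: -120 mm / 600 = -0.2, -60 mm / 600 = -0.1.

Call:
{"method": "send_path", "body": {
  "rows": [0,0,0,0,0,0,50,0,0,0,0,0,0,50,0,0,0,0,0,-0.0167,50,0,0,0,0,0,-0.1,50,0,0,0,0,0,-0.2,50,0,0,0,0,0,-0.2,50]
}}

```text
time: 9.0
tool_pos: [464.8, 310.6, 163.3]
tcp_rot: [-179.7, -0.6, 4.1]
ft_force: [0.5, -0.5, 0.6]
finger_gap: 49.8
grip_force: 0.0
```

```bash
python3 - <<'E'
from h import *
from bench import r, snapshot, hand_in
s=snapshot("wrist");cv2.imwrite("pics/w6.png",s["pixels"])
print([least_squares(lambda p:proj(s,[p[0],p[1],63],True)[0]-ce,[460,307]).x.round(1).tolist() for ce,st in blobs(s["pixels"],"yellow",800)])
togo(r.sense(),[523.5,-153.5,155],-4.1)
E
```

```text
[[460.4, 308.2]]
row [-0.2 -0.4  8.2] [ 27.3 466.3   3.8]
```

View pics/w6.png

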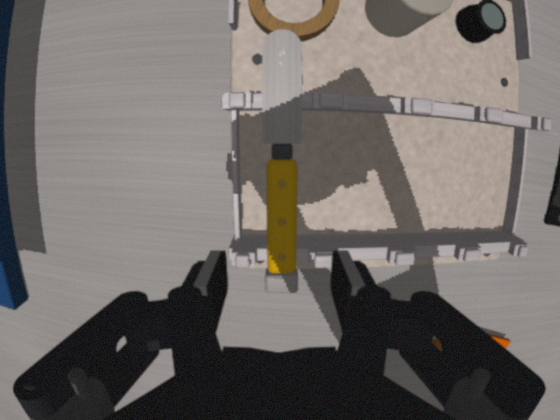

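The yellow knife lies flat in berth 1 between teeth (238,250) and (322,250), blade on the rear rail at (283,100). Now blue.

In the tool's units: 467 mm / 600 = 0.7783, 27 mm / 600 = 0.045, 8.2 degrees / 90 = 0.0911.

Call:
{"method": "send_path", "body": {
  "rows": [0,0,0.0911,0.045,0.7783,0.01,50,0,0,0.0911,0.045,0.7783,0.01,50,0,0,0.0911,0.045,0.7783,0.01,50,0,0,0.0911,0.045,0.7783,0.01,50,0,0,0.0911,0.045,0.7783,0.01,50,0,0,0.0911,0.045,0.7783,0.01,50,0,0,0.0911,0.045,0.7783,0.01,50,0,0,0.0911,0.045,0.7783,0.01,50]
}}

```text
time: 10.05
tool_pos: [520.0, -158.3, 148.5]
tcp_rot: [-180.0, 0.1, -4.3]
ft_force: [0.8, 1.2, -0.1]
finger_gap: 49.9
grip_force: 0.0
```

Call:
{"method": "send_path", "body": {
  "rows": [0,0,0,0,0,0,50,0,0,0,0,0,0,50]
}}

```text
time: 10.3
tool_pos: [520.3, -154.5, 148.8]
tcp_rot: [-179.9, 0.1, -4.1]
ft_force: [-0.7, 0.6, -0.3]
finger_gap: 49.9
grip_force: 0.0
```

```bash
python3 - <<'E'
from h import *
from bench import r, snapshot, hand_in
s=snapshot("wrist")
for ce,st in blobs(s["pixels"],"blue",800):print(ce,st,least_squares(lambda p:proj(s,[p[0],p[1],63],True)[0]-ce,[520,-80]).x)
togo(r.sense(),[523.5,-153.5,36],-4.1)
E
```

```text
[275.7, 207.4] [258, 148, 35, 123, 3654] [ 525.02748949 -152.98993532]
row [-0.   0.1  0. ] [  3.1  -0.8 113.1]
```

In the tool's units: 114 mm / 600 = 0.19, 105 mm / 600 = 0.175.

Call:
{"method": "send_path", "body": {
  "rows": [0,0,0,0.0058,-0.002,0.1,50,0,0,0,0.0058,-0.002,0.175,50,0,0,0,0.0058,-0.002,0.19,50,0,0,0,0.0058,-0.002,0.19,50,0,0,0,0.0058,-0.002,0.19,20,0,0,0,0.0058,-0.002,0.19,20,0,0,0,0.0058,-0.002,0.19,20,0,0,0,0.0058,-0.002,0.19,20],
  "force": 80
}}

```text
time: 11.35
tool_pos: [526.7, -155.1, 38.7]
tcp_rot: [179.9, -0.3, -4.1]
ft_force: [-1.0, 2.2, 7.2]
finger_gap: 22.5
grip_force: 79.4
```

Call:
{"method": "send_path", "body": {
  "rows": [0,0,0,0,0,0,20,0,0,0,0,0,-0.005,20,0,0,0,0,0,-0.0133,20,0,0,0,0,0,-0.025,20,0,0,0,0,0,-0.025,20,0,0,0,0,0,-0.025,20]
}}

```text
time: 12.1
tool_pos: [524.5, -154.4, 50.7]
tcp_rot: [-180.0, 0.0, -4.1]
ft_force: [-0.2, -0.1, -2.0]
finger_gap: 22.3
grip_force: 78.3
```

```bash
python3 - <<'E'
from h import *
from bench import r, snapshot, hand_in
s=r.sense();print(s["wrist_torque"],s["ft_force"])
togo(s,[466.5,235.5,190],4)
E
```

```text
[-0.0289476   0.02956325  0.03960605] [-0.20921951 -0.06804196 -1.98168692]
row [-0.   0.  -8.1] [ -86.  -384.7 -139.3]
```

In the tool's units: -340 mm / 600 = -0.5667, -280 mm / 600 = -0.4667, -8 degrees / 90 = -0.0889.

Call:
{"method": "send_path", "body": {
  "rows": [0,0,0,0,0,-0.1,20,0,0,0,0,0,-0.1917,20,0,0,0,-0.0167,-0.0667,-0.2333,20,0,0,-0.0222,-0.04,-0.1667,-0.2333,20,0,0,-0.0444,-0.0617,-0.2667,-0.2333,20,0,0,-0.0556,-0.0833,-0.3667,-0.2333,20,0,0,-0.0667,-0.105,-0.4667,-0.2333,20,0,0,-0.0889,-0.1267,-0.5667,-0.2333,20]
}}

```text
time: 13.1
tool_pos: [472.6, 192.0, 190.6]
tcp_rot: [180.0, -0.0, 3.9]
ft_force: [2.0, -0.3, -1.3]
finger_gap: 22.3
grip_force: 79.0
```

Call:
{"method": "send_path", "body": {
  "rows": [0,0,0,-0.0117,-0.05,0,20,0,0,0,-0.0117,-0.07,0,20,0,0,0,-0.0117,-0.07,0,20,0,0,0,-0.0117,-0.07,0,20]
}}

```text
time: 13.6
tool_pos: [463.9, 230.4, 190.7]
tcp_rot: [180.0, 0.0, 3.8]
ft_force: [0.1, 0.8, -1.2]
finger_gap: 22.7
grip_force: 78.9
```

```bash
python3 - <<'E'
from h import *
from bench import r, snapshot, hand_in
togo(r.sense(),[466.5,235.5,42],4)
E
```

```text
row [ 0.   0.  -0.2] [  3.   -5.  148.7]
```

In the tool's units: 150.5 mm / 600 = 0.2508, 148 mm / 600 = 0.2467.

Call:
{"method": "send_path", "body": {
  "rows": [0,0,0,0.005,-0.0058,0.0833,20,0,0,0,0.005,-0.0058,0.1667,20,0,0,0,0.005,-0.0058,0.2167,20,0,0,0,0.005,-0.0058,0.2367,20,0,0,0,0.005,-0.0058,0.2467,20,0,0,0,0.005,-0.0058,0.2508,20,0,0,0,0.005,-0.0058,0.2508,20]
}}

```text
time: 14.48
tool_pos: [467.2, 235.5, 41.5]
tcp_rot: [-180.0, -0.1, 3.9]
ft_force: [-0.1, 0.3, -1.3]
finger_gap: 22.6
grip_force: 79.0
```

Call:
{"method": "send_path", "body": {
  "rows": [0,0,0,0,0,0.0025,20,0,0,0,0,0,0.0042,20,0,0,0,0,0,0.0042,20]
}}

```text
time: 14.85
tool_pos: [466.7, 235.5, 38.7]
tcp_rot: [-180.0, -0.1, 3.9]
ft_force: [-2.9, -0.3, 4.7]
finger_gap: 22.6
grip_force: 79.8
```

Seated (force +4.7 N). I'll release and go to green.

In the tool's units: -115 mm / 600 = -0.1917, -60 mm / 600 = -0.1.

Call:
{"method": "send_path", "body": {
  "rows": [0,0,0,0,0,0,50,0,0,0,0,0,0,50,0,0,0,0,0,-0.0167,50,0,0,0,0,0,-0.1,50,0,0,0,0,0,-0.1917,50,0,0,0,0,0,-0.1917,50,0,0,0,0,0,-0.1917,50]
}}

```text
time: 15.72
tool_pos: [466.4, 235.3, 153.2]
tcp_rot: [-180.0, -0.0, 3.9]
ft_force: [-0.7, 0.2, -0.6]
finger_gap: 49.9
grip_force: 0.0
```

```bash
python3 - <<'E'
from h import *
from bench import r, snapshot, hand_in
s=snapshot("wrist")
for c in("yellow","blue"):print([least_squares(lambda p:proj(s,[p[0],p[1],63],True)[0]-ce,[460,307]).x.round(1).tolist()+[st] for ce,st in blobs(s["pixels"],c,800)])
togo(r.sense(),[522,-221,153],-4.1)
E
```

```text
[[462.1, 306.4, [167, 155, 39, 118, 3431]]]
[[464.5, 234.9, [264, 157, 31, 118, 3150]]]
row [0.  0.1 8. ] [ 25.5 458.8  -0.8]
```

In the tool's units: 459 mm / 600 = 0.765, 25.5 mm / 600 = 0.0425, 8 degrees / 90 = 0.0889.

Call:
{"method": "send_path", "body": {
  "rows": [0,0,0.0889,0.0425,0.765,0,50,0,0,0.0889,0.0425,0.765,0,50,0,0,0.0889,0.0425,0.765,0,50,0,0,0.0889,0.0425,0.765,0,50,0,0,0.0889,0.0425,0.765,0,50,0,0,0.0889,0.0425,0.765,0,50,0,0,0.0889,0.0425,0.765,0,50,0,0,0.0889,0.0425,0.765,0,50]
}}

```text
time: 16.77
tool_pos: [521.3, -223.8, 150.7]
tcp_rot: [-180.0, 0.2, -4.3]
ft_force: [-0.0, 0.6, -0.5]
finger_gap: 49.7
grip_force: 0.0
```

Call:
{"method": "send_path", "body": {
  "rows": [0,0,0,0,0,0,50,0,0,0,0,0,0,50]
}}

```text
time: 17.02
tool_pos: [522.1, -219.3, 151.8]
tcp_rot: [-179.9, 0.1, -4.1]
ft_force: [-0.1, 0.6, -0.3]
finger_gap: 50.1
grip_force: 0.0
```

```bash
python3 - <<'E'
from h import *
from bench import r, snapshot, hand_in
s=snapshot("wrist")
for ce,st in blobs(s["pixels"],"green",800):print(ce,st,least_squares(lambda p:proj(s,[p[0],p[1],63],True)[0]-ce,[520,-80]).x)
togo(r.sense(),[522,-221,36],-4.1)
E
```

```text
[280.4, 210.7] [263, 152, 34, 121, 3442] [ 523.21802136 -220.94484864]
row [-0.1  0.1  0.1] [-1.000e-01  2.000e+00  1.161e+02]
```

In the tool's units: 117 mm / 600 = 0.195, 107 mm / 600 = 0.1783.

Call:
{"method": "send_path", "body": {
  "rows": [0,0,0,0,0.0025,0.1,50,0,0,0,0,0.0025,0.1783,50,0,0,0,0,0.0025,0.195,50,0,0,0,0,0.0025,0.195,50,0,0,0,0,0.0025,0.195,20,0,0,0,0,0.0025,0.195,20,0,0,0,0,0.0025,0.195,20,0,0,0,0,0.0025,0.195,20]
}}

```text
time: 18.08
tool_pos: [524.6, -223.3, 38.8]
tcp_rot: [179.9, -0.3, -4.1]
ft_force: [-0.2, 1.1, 6.2]
finger_gap: 22.7
grip_force: 79.5
```

Call:
{"method": "send_path", "body": {
  "rows": [0,0,0,0,0,0,20,0,0,0,0,0,-0.005,20,0,0,0,0,0,-0.0133,20,0,0,0,0,0,-0.025,20,0,0,0,0,0,-0.025,20,0,0,0,0,0,-0.025,20]
}}

```text
time: 18.82
tool_pos: [522.4, -222.5, 50.7]
tcp_rot: [-180.0, 0.0, -4.1]
ft_force: [-1.2, -0.6, -1.8]
finger_gap: 22.7
grip_force: 78.4
```

```bash
python3 - <<'E'
from h import *
from bench import r, snapshot, hand_in
s=r.sense();print(s["wrist_torque"],s["ft_force"])
togo(s,[471.5,163.5,190],4)
E
```

```text
[ 0.05063054 -0.05237747 -0.01772524] [-1.24454068 -0.56899231 -1.83070526]
row [-0.   0.  -8.1] [ -78.7 -381.3 -139.2]
```

In the tool's units: -340 mm / 600 = -0.5667, -280 mm / 600 = -0.4667, -8 degrees / 90 = -0.0889.

Call:
{"method": "send_path", "body": {
  "rows": [0,0,0,0,0,-0.1,20,0,0,0,0,0,-0.1917,20,0,0,0,-0.0167,-0.0667,-0.2333,20,0,0,-0.0222,-0.04,-0.1667,-0.2333,20,0,0,-0.0444,-0.06,-0.2667,-0.2333,20,0,0,-0.0556,-0.08,-0.3667,-0.2333,20,0,0,-0.0667,-0.1,-0.4667,-0.2333,20,0,0,-0.0889,-0.12,-0.5667,-0.2333,20]
}}

```text
time: 19.82
tool_pos: [474.5, 123.6, 190.7]
tcp_rot: [-180.0, -0.0, 3.9]
ft_force: [1.4, 0.7, -2.0]
finger_gap: 22.9
grip_force: 79.2
```

Call:
{"method": "send_path", "body": {
  "rows": [0,0,0,-0.01,-0.05,0,20,0,0,0,-0.0117,-0.0667,0,20,0,0,0,-0.0117,-0.0667,0,20,0,0,0,-0.0117,-0.0667,0,20]
}}

```text
time: 20.32
tool_pos: [465.9, 160.1, 190.7]
tcp_rot: [180.0, 0.0, 3.8]
ft_force: [-0.1, 0.3, -1.7]
finger_gap: 23.1
grip_force: 79.2
```

```bash
python3 - <<'E'
from h import *
from bench import r, snapshot, hand_in
togo(r.sense(),[471.5,163.5,42],4)
E
```

```text
row [ 0.   0.  -0.2] [  5.9  -3.1 148.6]
```

The rows are not in the units I measure in: shifts go in shares of 600 mm and turns go in shares of 90 degrees. I convert before sending: 150.5 mm / 600 = 0.2508, 148 mm / 600 = 0.2467.

Call:
{"method": "send_path", "body": {
  "rows": [0,0,0,0.01,-0.0028,0.0833,20,0,0,0,0.01,-0.0028,0.1667,20,0,0,0,0.01,-0.0028,0.2167,20,0,0,0,0.01,-0.0028,0.2367,20,0,0,0,0.01,-0.0028,0.2467,20,0,0,0,0.01,-0.0028,0.2508,20,0,0,0,0.01,-0.0028,0.2508,20]
}}

```text
time: 21.2
tool_pos: [472.3, 163.5, 41.4]
tcp_rot: [-180.0, -0.1, 3.9]
ft_force: [-0.4, 0.0, -2.6]
finger_gap: 22.8
grip_force: 79.2
```

Call:
{"method": "send_path", "body": {
  "rows": [0,0,0,0,0,0.0025,20,0,0,0,0,0,0.0042,20,0,0,0,0,0,0.0042,20]
}}

```text
time: 21.58
tool_pos: [472.0, 163.6, 38.8]
tcp_rot: [-180.0, -0.1, 3.9]
ft_force: [-2.6, 0.6, 4.3]
finger_gap: 22.5
grip_force: 80.3
```

Seated. I'll release and go to red.

In the tool's units: -115 mm / 600 = -0.1917, -60 mm / 600 = -0.1.

Call:
{"method": "send_path", "body": {
  "rows": [0,0,0,0,0,0,50,0,0,0,0,0,0,50,0,0,0,0,0,-0.0167,50,0,0,0,0,0,-0.1,50,0,0,0,0,0,-0.1917,50,0,0,0,0,0,-0.1917,50,0,0,0,0,0,-0.1917,50]
}}

```text
time: 22.45
tool_pos: [471.6, 163.4, 153.2]
tcp_rot: [-180.0, -0.1, 3.9]
ft_force: [-0.4, -0.5, -0.6]
finger_gap: 49.9
grip_force: 0.0
```

```bash
python3 - <<'E'
from h import *
from bench import r, snapshot, hand_in
s=snapshot("wrist")
for c in("yellow","blue","green"):print([least_squares(lambda p:proj(s,[p[0],p[1],63],True)[0]-ce,[460,307]).x.round(1).tolist()+[st] for ce,st in blobs(s["pixels"],c,800)])
togo(r.sense(),[514,-294,153],-4.1)
E
```

```text
[[460.8, 304.3, [87, 159, 42, 110, 3114]]]
[[466.8, 232.9, [170, 158, 37, 116, 2980]]]
[[470.0, 163.0, [264, 156, 31, 119, 3087]]]
row [0.  0.1 8. ] [ 12.2 459.1  -0.8]
```

In the tool's units: 459 mm / 600 = 0.765, 12 mm / 600 = 0.02, 8 degrees / 90 = 0.0889.

Call:
{"method": "send_path", "body": {
  "rows": [0,0,0.0889,0.02,0.765,0,50,0,0,0.0889,0.02,0.765,0,50,0,0,0.0889,0.02,0.765,0,50,0,0,0.0889,0.02,0.765,0,50,0,0,0.0889,0.02,0.765,0,50,0,0,0.0889,0.02,0.765,0,50,0,0,0.0889,0.02,0.765,0,50,0,0,0.0889,0.02,0.765,0,50]
}}

```text
time: 23.5
tool_pos: [512.8, -296.5, 150.6]
tcp_rot: [-179.9, 0.2, -4.3]
ft_force: [0.4, 1.8, -0.2]
finger_gap: 50.0
grip_force: 0.0
```

Call:
{"method": "send_path", "body": {
  "rows": [0,0,0,0,0,0,50,0,0,0,0,0,0,50]
}}

```text
time: 23.75
tool_pos: [513.9, -292.1, 151.7]
tcp_rot: [-179.9, 0.1, -4.1]
ft_force: [-0.4, -0.1, -0.2]
finger_gap: 49.8
grip_force: 0.0
```

```bash
python3 - <<'E'
from h import *
from bench import r, snapshot, hand_in
s=snapshot("wrist")
for ce,st in blobs(s["pixels"],"red",800):print(ce,st,least_squares(lambda p:proj(s,[p[0],p[1],63],True)[0]-ce,[520,-80]).x)
togo(r.sense(),[514,-294,36],-4.1)
E
```

```text
[531.3, 159.6] [489, 0, 71, 323, 16741] [ 546.03601931 -522.50648622]
[282.5, 209.1] [265, 151, 35, 121, 3563] [ 516.17801392 -295.27384629]
row [-0.1  0.1  0. ] [1.000e-01 2.300e+00 1.161e+02]
```

In the tool's units: 117 mm / 600 = 0.195, 107 mm / 600 = 0.1783.

Call:
{"method": "send_path", "body": {
  "rows": [0,0,0,0.0017,0.0042,0.1,50,0,0,0,0.0017,0.0042,0.1783,50,0,0,0,0.0017,0.0042,0.195,50,0,0,0,0.0017,0.0042,0.195,50,0,0,0,0.0017,0.0042,0.195,20,0,0,0,0.0017,0.0042,0.195,20,0,0,0,0.0017,0.0042,0.195,20,0,0,0,0.0017,0.0042,0.195,20]
}}

```text
time: 24.8
tool_pos: [517.1, -297.5, 39.0]
tcp_rot: [179.9, -0.3, -4.1]
ft_force: [-0.3, 1.4, 7.2]
finger_gap: 23.0
grip_force: 79.6
```

Call:
{"method": "send_path", "body": {
  "rows": [0,0,0,0,0,0,20,0,0,0,0,0,-0.005,20,0,0,0,0,0,-0.0133,20,0,0,0,0,0,-0.025,20,0,0,0,0,0,-0.025,20,0,0,0,0,0,-0.025,20]
}}

```text
time: 25.55
tool_pos: [515.1, -296.3, 50.8]
tcp_rot: [-180.0, 0.0, -4.1]
ft_force: [-0.6, 0.2, -3.0]
finger_gap: 23.0
grip_force: 78.3
```

```bash
python3 - <<'E'
from h import *
from bench import r, snapshot, hand_in
s=r.sense();print(s["wrist_torque"],s["ft_force"])
togo(s,[476.5,91.8,190],4)
E
```

```text
[-0.02687827  0.01512719  0.03694435] [-0.554039    0.21428675 -3.00515973]
row [-0.   0.  -8.1] [ -66.5 -384.3 -139.2]
```

In the tool's units: -340 mm / 600 = -0.5667, -280 mm / 600 = -0.4667, -8 degrees / 90 = -0.0889.

Call:
{"method": "send_path", "body": {
  "rows": [0,0,0,0,0,-0.1,20,0,0,0,0,0,-0.1917,20,0,0,0,-0.0167,-0.0667,-0.2333,20,0,0,-0.0222,-0.0333,-0.1667,-0.2333,20,0,0,-0.0444,-0.05,-0.2667,-0.2333,20,0,0,-0.0556,-0.0667,-0.3667,-0.2333,20,0,0,-0.0667,-0.0833,-0.4667,-0.2333,20,0,0,-0.0889,-0.1,-0.5667,-0.2333,20]
}}

```text
time: 26.55
tool_pos: [479.2, 48.9, 190.7]
tcp_rot: [-180.0, -0.0, 3.9]
ft_force: [2.1, -0.1, -2.4]
finger_gap: 22.5
grip_force: 79.2
```

Call:
{"method": "send_path", "body": {
  "rows": [0,0,0,-0.0067,-0.05,0,20,0,0,0,-0.0067,-0.07,0,20,0,0,0,-0.0067,-0.07,0,20,0,0,0,-0.0067,-0.07,0,20]
}}

```text
time: 27.05
tool_pos: [473.2, 87.6, 190.7]
tcp_rot: [180.0, 0.0, 3.8]
ft_force: [0.0, -0.2, -1.8]
finger_gap: 22.4
grip_force: 79.2
```

```bash
python3 - <<'E'
from h import *
from bench import r, snapshot, hand_in
togo(r.sense(),[476.5,91.8,42],4)
E
```

```text
row [ 0.   0.  -0.2] [  3.6  -4.  148.7]
```

In the tool's units: 150.5 mm / 600 = 0.2508, 148 mm / 600 = 0.2467.

Call:
{"method": "send_path", "body": {
  "rows": [0,0,0,0.006,-0.0043,0.0833,20,0,0,0,0.006,-0.0043,0.1667,20,0,0,0,0.006,-0.0043,0.2167,20,0,0,0,0.006,-0.0043,0.2367,20,0,0,0,0.006,-0.0043,0.2467,20,0,0,0,0.006,-0.0043,0.2508,20,0,0,0,0.006,-0.0043,0.2508,20]
}}

```text
time: 27.92
tool_pos: [477.4, 91.6, 41.4]
tcp_rot: [-180.0, -0.1, 3.9]
ft_force: [0.1, -0.1, -1.3]
finger_gap: 22.5
grip_force: 79.2
```

Call:
{"method": "send_path", "body": {
  "rows": [0,0,0,0,0,0.0025,20,0,0,0,0,0,0.0042,20,0,0,0,0,0,0.0042,20]
}}

```text
time: 28.3
tool_pos: [477.0, 91.7, 38.9]
tcp_rot: [180.0, -0.1, 3.9]
ft_force: [-3.3, -0.8, 6.1]
finger_gap: 22.6
grip_force: 80.4
```

Seated. I'll release, rise and look over the whole rest.

In the tool's units: -240 mm / 600 = -0.4, -220 mm / 600 = -0.3667.

Call:
{"method": "send_path", "body": {
  "rows": [0,0,0,0,0,0,50,0,0,0,0,0,0,50,0,0,0,0,0,-0.0167,50,0,0,0,0,0,-0.1,50,0,0,0,-0.0667,-0.0833,-0.25,50,0,0,0,-0.1167,-0.1667,-0.3333,50,0,0,0,-0.1167,-0.1667,-0.3667,50,0,0,0,-0.1167,-0.1667,-0.4,50]
}}

```text
time: 29.3
tool_pos: [399.3, 188.3, 281.8]
tcp_rot: [-179.9, -0.2, 4.0]
ft_force: [0.9, 0.9, 0.4]
finger_gap: 50.0
grip_force: 0.0
```

Call:
{"method": "send_path", "body": {
  "rows": [0,0,0,0,0,0,50,0,0,0,0,0,0,50,0,0,0,0,0,0,50,0,0,0,0,0,0,50]
}}

```text
time: 29.8
tool_pos: [399.5, 186.2, 276.6]
tcp_rot: [180.0, 0.1, 3.8]
ft_force: [-0.8, 0.2, -0.0]
finger_gap: 50.1
grip_force: 0.0
```

```bash
python3 - <<'E'
from h import *
from bench import r, snapshot, hand_in
s=snapshot("wrist");cv2.imwrite("pics/w9.png",s["pixels"])
for c,t in zip(("yellow","blue","green","red"),((461.5,307),(466.5,235.3),(471.7,163.5),(476.8,91.7))):
    print(c,t,[(least_squares(lambda p:proj(s,[p[0],p[1],63],True)[0]-ce,[460,200]).x.round(1).tolist(),st) for ce,st in blobs(s["pixels"],c,500)])
E
```

```text
yellow (461.5, 307) [([457.5, 305.5], [164, 83, 24, 83, 1719])]
blue (466.5, 235.3) [([460.9, 233.7], [228, 81, 21, 85, 1532])]
green (471.7, 163.5) [([466.5, 163.2], [294, 80, 20, 85, 1468])]
red (476.8, 91.7) [([471.7, 92.9], [355, 82, 23, 83, 1551])]
```

View pics/w9.png

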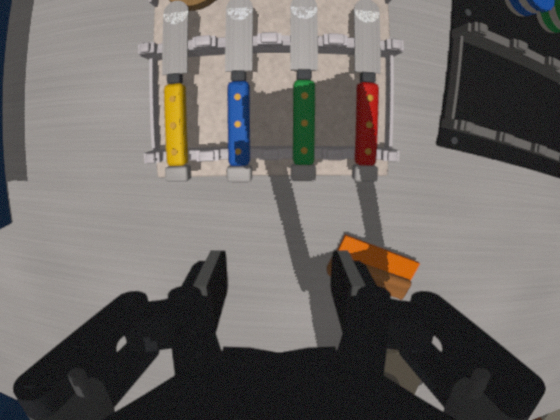

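The four knives lie flat in the rest as yellow, blue, green, red at (176,125), (239,124), (304,123), (367,124), one per berth. They overhang the rails just as they did in the caddy. The arm is clear.

```bash
python3 -c "
from bench import r, snapshot, hand_in
print(hand_in())"
```

```text
the job is handed in; nothing more can be done
None
```

I moved all four knives to the press-side rest in the order yellow, blue, green, red from left to right, one to a berth, and handed the job in at about 30 s. The last wrist picture showed them flat in their berths with the arm clear, but I did not take a picture of the pots at the end, and the hand-in gave no verdict.

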